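# Make up the eye kit and the smear kit

### The job

Make up two treatment kits from the stock standing in the row. Eye kit, in the blue tray: the white bottle with the blue cap in the narrow compartment and the white-and-green carton in the wide one; smear kit, in the green tray: the brown bottle with the black cap in the narrow compartment and the plain beige carton in the wide one. Bottles stand upright and cartons lie flat on the compartment floor, no bottle may be tipped over on the way, and the red-capped and the white-capped bottle stay where they are.

Things in the scene. Friction and masses are not known exactly. Their poses are not given: they have to be found in the camera images.
- blue_tray: Blue tray for the eye kit, fixed on the table, 120 mm along x, 176 mm along y. Origin: centre of its underside, z up. Floor top at 3 mm; rim and divider 4 mm thick, tops at 10 mm. Two compartments, both 112 mm inside along x: the wide one (carton) 96 mm inside along y, centred at y = -36 mm; the narrow one (bottle) 68 mm inside along y, centred at y = +50 mm.
- green_tray: Green tray for the smear kit, fixed on the table, 120 mm along x, 176 mm along y. Origin: centre of its underside, z up. Floor top at 3 mm; rim and divider 4 mm thick, tops at 10 mm. Two compartments, both 112 mm inside along x: the wide one (carton) 96 mm inside along y, centred at y = -36 mm; the narrow one (bottle) 68 mm inside along y, centred at y = +50 mm.
- eye_bottle: White bottle with a blue cap and blue label band; 32 mm in diameter, 68 mm tall: straight body up to 57 mm, then a cap 22 mm in diameter. Stands upright on the table, any yaw. Origin at the centre of its underside, z up its axis.
- black_bottle: Brown bottle with a black cap; 40 mm in diameter, 85 mm tall: straight body up to 71 mm, then a cap 27 mm in diameter. Stands upright on the table, any yaw. Origin at the centre of its underside, z up its axis.
- cover_carton: White-and-green carton, 41 mm along its x, 90 mm along its y, 45 mm tall, lying on the table. Origin at the centre of its underside, z up.
- slide_carton: Plain beige carton, 60 mm along its x, 90 mm along its y, 32 mm tall, lying on the table. Origin at the centre of its underside, z up.
- red_bottle: White bottle with a red cap, not needed, to be left alone; 34 mm in diameter, 70 mm tall: straight body up to 59 mm, then a cap 23 mm in diameter. Stands upright on the table, any yaw. Origin at the centre of its underside, z up its axis.
- white_bottle: Brown bottle with a white cap, not needed, to be left alone; 36 mm in diameter, 75 mm tall: straight body up to 63 mm, then a cap 24 mm in diameter. Stands upright on the table, any yaw. Origin at the centre of its underside, z up its axis.
Things that resemble listed ones, but are neither listed nor needed, are in the scene too. Leave any orange look-alike of the black_bottle alone.

How it is judged:
By the outcome, as a careful person would: the job done as asked, in the order asked, and still so for the second after the job is handed in, with the robot touching nothing.
It also fails if it takes over 106 s, if anything falls off the work surface, if the arm or the gripper's body presses on something with over 40 N, if the wrist force passes 120 N, or if a joint passes its speed limit or range.

### The arm

A 6-joint arm with a two-finger parallel gripper is mounted at the origin on a cart in front of the work surface, level with it; the furniture and walls round the work are solid. World frame = base frame: x ahead of the robot, y to its left, z up, the work surface at z = 0. Lengths are in mm, angles in rad, forces in N, time in s.
With the tool pointing down it reaches from about 275 to 1000 mm from the base axis. Payload 8.4 kg.
Tool frame: the origin (TCP) lies midway between the tips of the shut fingers; the grasp point (between the pads) lies 19 mm behind it (r.grip_point_offset is the distance from the TCP to the grasp point, in mm); z points along the fingers, y is the line along which they close (so a half turn about z gives the same grasp; the last joint's range is limited). The gripper opens to 85 mm and grips with 20 to 120 N. Pads are 22 mm wide; open, the fingers measure 114 mm over their backs; the gripper's body (76 mm by 85 mm) begins 54 mm behind the grasp point. The pads swing forward as they close: fully open they stand 13 mm farther back than shut.
Start: joints at [-1.162, 0.353, 1.633, -0, 1.155, -0.002], TCP at [249.588, -573.004, 231.281] pointing down, gripper open.
Joint ranges: [-2.63, 2.63], [-0.92, 2.1], [0.06, 2.66], [-1.3, 4.44], [0, 2.69], [-3.02, 3.02]. Speed limits (rad/s): [2.22, 2.22, 2.79, 3.14, 3.14, 3.14].

### API

Orientations are given as [roll, pitch, yaw] about the fixed x, y, z axes, in that order (R = Rz(yaw) Ry(pitch) Rx(roll)).
In Python, from rig import r gives the robot as it stands. The module is installed in compiled form; this text tells all that it offers.
- The arm moves only by the shell command python3 -m creep 'ROWS' [FORCE]. ROWS is text: rows parted by semicolons, each of 7 numbers parted by spaces: the turn, a rotation vector about the tool's x, y, z in degrees, then the shift along the tool's x, y, z in m, then the closure in counts, from 0 (fully open) to 255 (shut). A call has 1 to 8 rows; each row is the pose to reach, as a shift and turn from the pose commanded when the call began, along the tool's axes at that moment; what a row does not reach only later rows make up. A row lasts 1/8 s, in which the tool goes at most 62.5 mm and 10.7 degrees, less where a joint would pass 70% of its speed; a pose out of reach is approached as far as the arm can. A call with a gripper value outside its range is refused whole. The fingers move at their own pace and stop on an object; FORCE is the grip in N (left out, the last holds). Time passes only in rows, so rows that repeat a pose let the fingers close. It gives the time, the measured TCP pose, the force, the opening and the grip force at its end, in the units of the state.
- r.sense(): the state, without advancing time (a new reading comes with each control period).
- r.grab_frame(name): name is "scene" or "top" or "wrist"; returns a dict with "img" (384x512x3 uint8, red, green, blue), "range_z" (384x512 float32, mm along the optical axis (not along the pixel's ray), 0 where there is no reading), "K" (3x3 intrinsics, pixels), "world_from_camera" (4x4, takes a point from camera to world coordinates). Camera axes: x right, y up, looking along -z (the intrinsics and any distortion apply to the point x, -y, -z); pixel columns grow to the right and rows downward; lengths in mm; the calibration is good to about 2 mm. A picture is of the moment at which its call begins.
- r.sign_off(): hands the job in; it is judged then, once.
The state is a dict: "clock": time; "qpos": joint angles; "qvel": joint speeds; "joint_efforts": joint torques, N m; "eef_pos": TCP position; "tcp_rot": TCP orientation; "contact_force": force on the tool from outside, world axes, zero at the start; "wrist_torque": the same for the moment, N m; "opening": opening from 0.0 (shut) to 1.0 (fully open); "grasp_force": force on a finger pad.
Only numpy, scipy, OpenCV 4.12 (cv2) and the standard library are available. Lean on these libraries where they do the work, as an engineer would, in place of code of your own. Each camera call takes 0.05 s, during which the arm holds its last target. There are 200 camera calls.

## Working session

There is one attempt and no reset: what is moved stays moved. The work goes in short steps, Python scripts to look and compute and a shell command to move; the robot and the scene stay as the last step left them, time stands still between calls to the robot, and variables do not carry over. Pictures are saved under pics/ and viewed, at most 14 in all, crops included, and the job is handed in when it is done.

```bash
mkdir -p pics
cat > h.py <<'E'
import numpy as np, cv2
from rig import r
def world(f,u,v):
    z=float(np.median([x for x in f["range_z"][int(v)-1:int(v)+2,int(u)-1:int(u)+2].ravel() if x>0] or [0]))
    K=f["K"]; p=np.array([(u-K[0,2])/K[0,0]*z,-(v-K[1,2])/K[1,1]*z,-z,1])
    return (f["world_from_camera"]@p)[:3]
def cloud(f):
    z=f["range_z"]; K=f["K"]; v,u=np.mgrid[:z.shape[0],:z.shape[1]]
    p=np.stack([(u-K[0,2])/K[0,0]*z,-(v-K[1,2])/K[1,1]*z,-z,np.ones_like(z)],-1)
    return (p@f["world_from_camera"].T)[...,:3]
def save(f,n): cv2.imwrite("pics/"+n,cv2.resize(f["img"][:,:,::-1],(800,600),interpolation=cv2.INTER_CUBIC))
E
python3 - <<'E'
from h import *
for n in("scene","top"):
    f=r.grab_frame(n); save(f,n+"0.png"); np.savez(n+"0.npz",**f)
    print(n,f["K"].round(1).tolist(),f["world_from_camera"].round(3).tolist())
s=r.sense(); print(s)
E
```

```text
scene [[426.5, 0.0, 251.9], [0.0, 426.5, 191.4], [0.0, 0.0, 1.0]] [[0.543, 0.364, -0.757, -491.18], [-0.84, 0.263, -0.475, -658.089], [0.026, 0.894, 0.448, 621.986], [0.0, 0.0, 0.0, 1.0]]
top [[389.0, 0.0, 255.7], [0.0, 389.0, 189.9], [0.0, 0.0, 1.0]] [[0.018, 0.991, -0.131, 366.262], [-1.0, 0.019, 0.009, -27.448], [0.011, 0.131, 0.991, 1237.527], [0.0, 0.0, 0.0, 1.0]]
{'clock': 0.1, 'qpos': array([-1.16240581e+00,  3.53559447e-01,  1.63407326e+00, -1.41403368e-05,
        1.15521437e+00, -2.39603708e-03]), 'qvel': array([-0.00010173, -0.00177023, -0.00140369,  0.00043872, -0.0006129 ,
        0.00107998]), 'joint_efforts': array([ 2.24034105e-03, -6.06353259e+01, -3.42819858e+01, -2.25438066e-05,
        4.04272156e-03,  2.42842435e-05]), 'eef_pos': array([ 249.40539448, -572.60207964,  230.64312671]), 'tcp_rot': array([-3.14033820e+00,  9.92387415e-06,  4.10792281e-01]), 'contact_force': array([-0.24141749,  0.24802201, -0.2726856 ]), 'wrist_torque': array([ 0.02017017, -0.01991562,  0.06761396]), 'grasp_force': 0.0, 'opening': 1.00249508891484}
```

View pics/scene0.png

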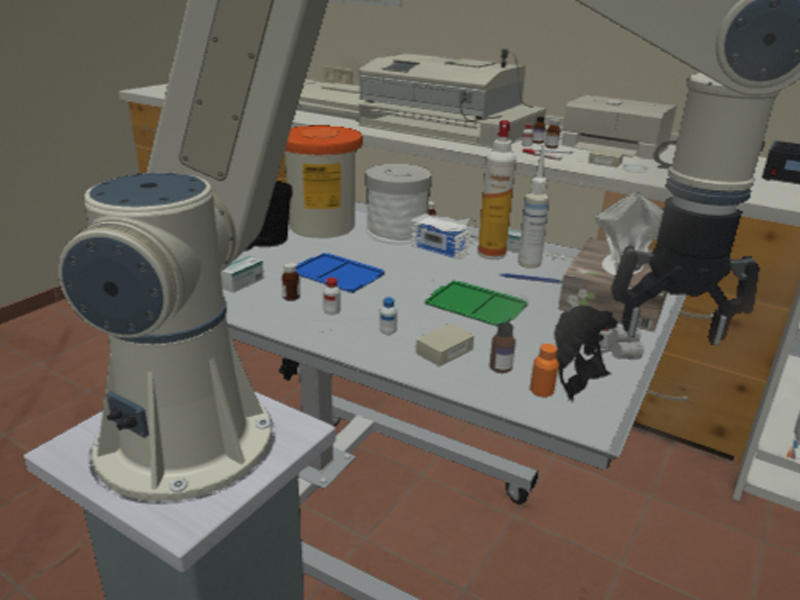

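View pics/top0.png

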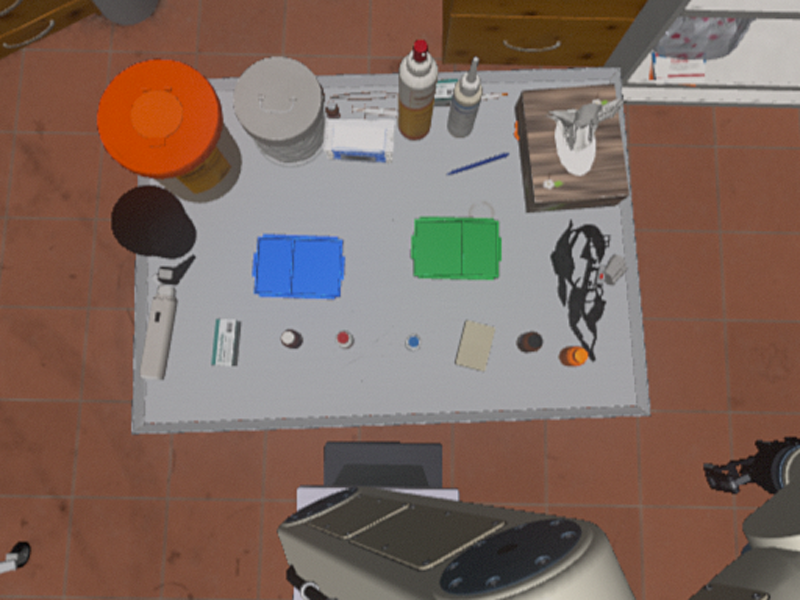

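The scene shows the row from left to right: green/white carton at top-view pixel (225,342), white cap (290,338), red cap (344,339), blue cap (413,342), beige carton (475,345), black cap (529,342) and orange (574,356). The blue tray's divider is at u=293, so its narrow side is on the left. The green tray's divider is at u=462, so its narrow side is on the right.

Run:
```python
from h import *
f=dict(np.load("top0.npz")); g=dict(np.load("scene0.npz"))
k=.64
C=cloud(f)
print("table",C[int(400*k),int(400*k)],C[int(200*k),int(400*k)])
P={"cover":(225,342),"white":(290,338),"red":(344,339),"eye":(413,342),"slide":(475,345),"black":(529,342),"orange":(574,356)}
for n,(u,v) in P.items():
    u,v=u*k,v*k
    w=world(f,u,v)
    Q=C[int(v)-22:int(v)+23,int(u)-22:int(u)+23].reshape(-1,3)
    m=(Q[:,2]>w[2]-6)&(Q[:,2]<w[2]+6)&(np.hypot(*(Q[:,:2]-w[:2]).T)<(60 if n in("cover","slide") else 20))
    q=Q[m]; rc=cv2.minAreaRect(q[:,:2].astype(np.float32))
    print(n,w.round(1),"n",m.sum(),"med z",np.median(q[:,2]).round(1),"rect",np.round(rc[0],1),np.round(rc[1],1),round(rc[2],1))
hsv=cv2.cvtColor(f["img"],cv2.COLOR_RGB2HSV)
for n,lo,hi,roi in(("blue",(105,120,40),(130,255,255),(230,350,225,305)),("green",(50,100,30),(90,255,255),(405,505,205,290))):
    m=cv2.inRange(hsv,lo,hi); z=np.zeros_like(m); a,b,c,d=[int(x*k) for x in roi]; z[c:d,a:b]=m[c:d,a:b]
    q=C[z>0]; q=q[np.abs(q[:,2]-5)<12]; rc=cv2.minAreaRect(q[:,:2].astype(np.float32))
    print(n,len(q),np.median(q[:,2]).round(1),np.round(rc[0],1),np.round(rc[1],1),round(rc[2],1))
for n,(u,v) in {"bdivtop":(295,237),"bdivbot":(292,295),"gdivtop":(461,219),"gdivbot":(463,276)}.items(): print(n,world(f,u*k,v*k).round(1))
im=f["img"][130:250,70:390][:,:,::-1]; cv2.imwrite("pics/crop.png",cv2.resize(im,(800,300),interpolation=cv2.INTER_CUBIC))
```

```text
table [ 3.20884614e+02 -4.31358862e+01  2.58655877e-01] [733.5361604  -35.87216464   4.23756643]
cover [428.5 301.6  43.7] n 398 med z 44.4 rect [430.5 305.6] [40.9 89.8] 87.3
white [436.9 170.1  73.1] n 49 med z 73.7 rect [439.2 176.5] [21.2 22. ] 1.7
red [437.1  67.3  68.5] n 46 med z 68.9 rect [441.4  70.9] [21.  18.3] 0.1
eye [433.8 -65.3  68.6] n 39 med z 67.5 rect [437.3 -65.1] [17.1 19.3] 45.9
slide [ 432.2 -189.7   31.1] n 554 med z 31.8 rect [ 434. -189.] [59.9 90.4] 76.4
black [ 437.2 -286.3   79.5] n 33 med z 83.5 rect [ 441.3 -295. ] [20.9 21. ] 89.6
orange [ 412.1 -371.7   80.1] n 45 med z 84.3 rect [ 413.8 -380.4] [24.2 20.5] 51.8
blue 2200 3.4 [589.5 171. ] [187.2 129.5] 89.3
green 2127 3.7 [ 633.7 -152.4] [185.5 127.9] 89.5
bdivtop [649.2 179.4   8.1]
bdivbot [528.2 180.4   9.6]
gdivtop [ 694.6 -163.4    7.3]
gdivbot [ 574.2 -167.8    9.5]
```

View pics/crop.png

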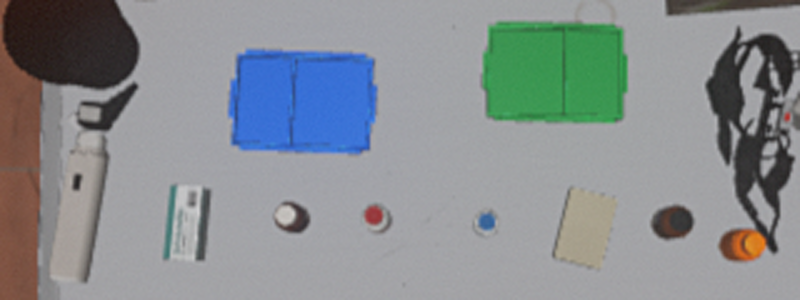

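The crop confirms the layout: the trays are nearly square to the table and the carton long sides lie roughly along x. I'll move above the eye bottle and refine the tray poses from the top image.

```bash
python3 -m creep '0 0 10 0.0468 -0.0488 0.02 0;0 0 20 0.0937 -0.0976 0.03 0;0 0 23.5 0.1405 -0.1464 0.04 0;0 0 23.5 0.1873 -0.1952 0.05 0;0 0 23.5 0.2342 -0.2441 0.05 0;0 0 23.5 0.281 -0.293 0.05 0;0 0 23.5 0.3278 -0.3417 0.05 0;0 0 23.5 0.3747 -0.3905 0.05 0' 40
python3 - <<'E'
from h import *
f=dict(np.load("top0.npz")); k=.64
hsv=cv2.cvtColor(f["img"],cv2.COLOR_RGB2HSV); K=f["K"]; T=f["world_from_camera"]
def onplane(u,v,h):
    d=T[:3,:3]@np.array([(u-K[0,2])/K[0,0],-(v-K[1,2])/K[1,1],-1]); return T[:3,3]+d*(h-T[2,3])/d[2]
for n,lo,hi,roi in(("blue",(105,120,40),(130,255,255),(230,350,225,305)),("green",(50,100,30),(90,255,255),(405,505,205,290))):
    m=cv2.inRange(hsv,lo,hi); z=np.zeros_like(m); a,b,c,d=[int(x*k) for x in roi]; z[c:d,a:b]=m[c:d,a:b]
    z=cv2.morphologyEx(z,cv2.MORPH_OPEN,np.ones((25,25)))
    v,u=np.nonzero(z); q=np.array([onplane(x,y,8)[:2] for x,y in zip(u,v)],np.float32)
    rc=cv2.minAreaRect(q); print(n,np.round(rc[0],1),np.round(rc[1],1),round(rc[2],2))
for n,(u,v) in {"bdiv":(293,266),"gdiv":(462,248)}.items(): print(n,onplane(u*k,v*k,10).round(1))
for n,u,v,h in(("eye",413,342,68),("black",534,341,85),("red",344,338,70)): print(n,onplane(u*k,v*k,h).round(1))
s=r.sense();print(s["eef_pos"],s["tcp_rot"],s["clock"])
f=r.grab_frame("wrist"); save(f,"w1.png"); np.savez("w1.npz",**f)
E
```

```text
clock: 1.1
eef_pos: [421.5, -106.6, 181.4]
tcp_rot: [3.141, -0.0, 0.0]
contact_force: [1.6, -0.7, 0.5]
opening: 0.995
grasp_force: 0.0
blue [588.1 171.7] [127.  176.9] 1.16
green [ 633.9 -152.7] [121.8 172.7] 1.11
bdiv [588.  180.7  10. ]
gdiv [ 632.5 -165.4   10. ]
eye [433.8 -65.3  68. ]
black [ 438.9 -294.6   85. ]
red [438.9  67.2  70. ]
[ 421.50704883 -106.58566261  181.39462977] [ 3.14147512e+00 -2.98221705e-04  4.31386197e-04] 1.1
```

View pics/w1.png

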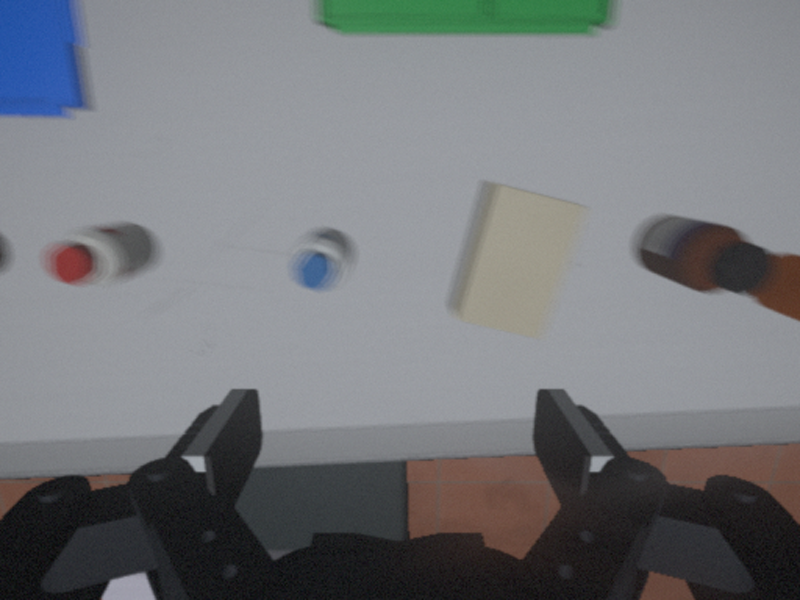

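The wrist view is blurred because the arm was still moving. It shows the blue cap at (315,270), with the carton and the black and orange bottles to the right. I'll let it settle and measure again.

```bash
python3 -m creep '0 0 0 0 -0.04 0 0;0 0 0 0 -0.04 0 0;0 0 0 0 -0.04 0 0'
cat >> h.py <<'E'
def onplane(f,u,v,h):
    K=f["K"];T=f["world_from_camera"]
    d=T[:3,:3]@np.array([(u-K[0,2])/K[0,0],-(v-K[1,2])/K[1,1],-1]); return T[:3,3]+d*(h-T[2,3])/d[2]
def top(f,guess,h,rad=40,tol=6):
    "rect of points near height h round guess"
    q=cloud(f).reshape(-1,3); m=(f["range_z"].ravel()>0)&(abs(q[:,2]-h)<tol)&(np.hypot(*(q[:,:2]-guess).T)<rad)
    rc=cv2.minAreaRect(q[m][:,:2].astype(np.float32)); return m.sum(),np.median(q[m][:,2]).round(1),np.round(rc[0],1),np.round(rc[1],1),round(rc[2],1)
E
python3 - <<'E'
from h import *
f=r.grab_frame("wrist"); save(f,"w2.png"); np.savez("w2.npz",**f)
print("eye",top(f,(436,-65),68)); print("slide",top(f,(434,-189),32,70)); print("black",top(f,(440,-295),85,30));print("red",top(f,(440,69),70,30))
s=r.sense();print(s["eef_pos"],s["tcp_rot"],s["clock"])
E
```

```text
clock: 1.52
eef_pos: [421.2, -68.7, 181.3]
tcp_rot: [3.141, 0.0, 0.002]
contact_force: [0.7, -0.3, 0.5]
opening: 0.998
grasp_force: 0.0
eye (np.int64(460), np.float64(67.6), array([436.7, -63.1]), array([20.7, 20.3]), 1.8)
slide (np.int64(5439), np.float64(32.0), array([ 433.3, -187.4]), array([60.5, 89.9]), 76.4)
black (np.int64(17), np.float64(79.3), array([ 438.9, -282.6]), array([9.8, 1.7]), 14.0)
red (np.int64(579), np.float64(69.6), array([440.8,  72.4]), array([22. , 22.2]), 34.5)
[421.18309541 -69.11912607 181.34161202] [ 3.1413395e+00 -1.3275067e-05  4.1964160e-04] 1.575
```

View pics/w2.png

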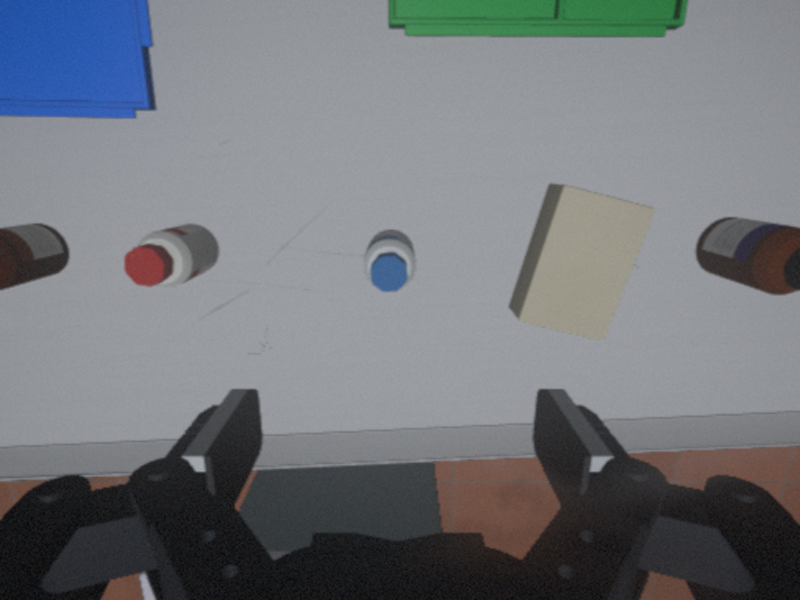

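The view is sharp now. The eye bottle's cap is at (390,272), the red cap at (148,265), the beige carton at (585,260) and the black bottle at the right edge. The depth fit gives the eye bottle at (436.7,-63.3), with the right height and diameter.

```bash
python3 -m creep '0 0 0 0.0155 -0.0055 0 0;0 0 0 0.0155 -0.0055 0.04 0;0 0 0 0.0155 -0.0055 0.08 0;0 0 0 0.0155 -0.0055 0.12 0;0 0 0 0.0155 -0.0055 0.15 0;0 0 0 0.0155 -0.0055 0.159 0;0 0 0 0.0155 -0.0055 0.159 0' 30 && python3 -m creep '0 0 0 0 0 0 255;0 0 0 0 0 0 255;0 0 0 0 0 0 255;0 0 0 0 0 0 255;0 0 0 0 0 0 255;0 0 0 0 0 0 255' 30
```

```text
clock: 2.45
eef_pos: [437.1, -63.3, 22.2]
tcp_rot: [-3.141, 0.001, -0.0]
contact_force: [0.7, 0.6, 0.9]
opening: 1.001
grasp_force: 0.0
clock: 3.2
eef_pos: [437.3, -63.1, 23.1]
tcp_rot: [3.141, -0.001, 0.001]
contact_force: [-1.7, -0.2, 7.4]
opening: 0.359
grasp_force: 29.1
```

```bash
python3 -m creep '0 0 0 0 0 -0.03 255;0 0 0 0 0 -0.07 255;0 0 0 0 0 -0.11 255;0 0 0 0.01 -0.03 -0.115 255;0 0 0 0.035 -0.07 -0.115 255;0 0 0 0.06 -0.11 -0.115 255;0 0 0 0.082 -0.155 -0.115 255;0 0 0 0.104 -0.195 -0.115 255' && python3 -m creep '0 0 0 0.022 -0.04 0 255;0 0 0 0.04 -0.07 0 255;0 0 0 0.047 -0.087 0 255;0 0 0 0.047 -0.087 0 255;0 0 0 0.047 -0.087 0 255'
python3 - <<'E'
from h import *
f=r.grab_frame("wrist"); save(f,"w3.png"); np.savez("w3.npz",**f)
s=r.sense();print(s["eef_pos"],s["grasp_force"])
E
```

```text
clock: 4.2
eef_pos: [541.0, 133.8, 137.6]
tcp_rot: [-3.142, -0.0, 0.001]
contact_force: [0.7, -0.2, 0.2]
opening: 0.359
grasp_force: 30.2
clock: 4.82
eef_pos: [586.6, 218.0, 137.2]
tcp_rot: [3.141, 0.001, 0.0]
contact_force: [0.0, -0.2, -0.0]
opening: 0.358
grasp_force: 30.1
[586.75836389 217.88888298 137.30553779] 30.145546052372083
```

View pics/w3.png

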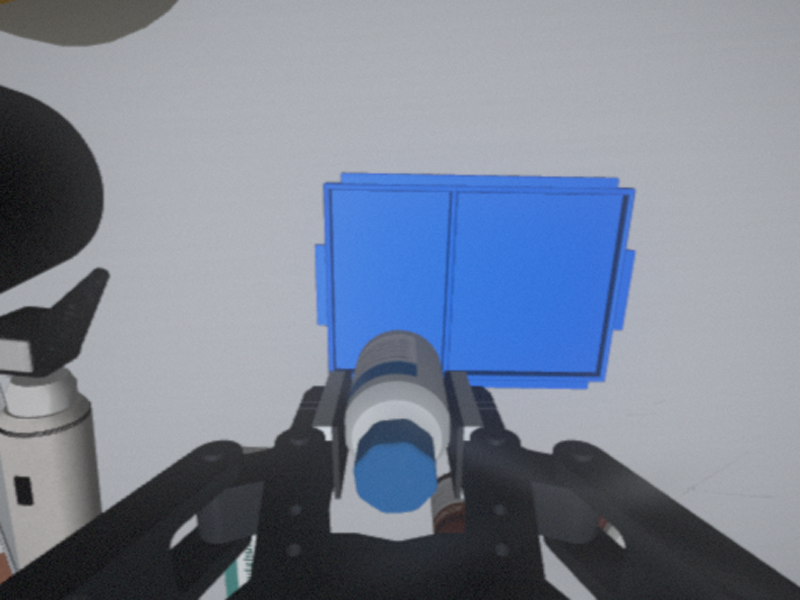

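The bottle is held straight. The blue tray's rim corners are at (325,183), (634,189) and (604,379), and its divider runs from (455,190) to (446,375). I'll compute the tray pose from these points.

Run:
```python
from h import *
f=dict(np.load("w3.npz")); k=.64
for n,u,v in(("FL",325,183),("FR",634,189),("NR",604,379),("NL",330,374),("divF",454,188),("divN",446,374)): print(n,onplane(f,u*k,v*k,10).round(1))
```

```text
FL [650.6 258.9  10. ]
FR [647.4  85.9  10. ]
NR [530.4  87.4  10. ]
NL [533.9 261.   10. ]
divF [647.9 186.8  10. ]
divN [533.9 187.7  10. ]
```

```bash
python3 -m creep '0 0 0 0.005 -0.005 0.01 255;0 0 0 0.005 -0.005 0.04 255;0 0 0 0.005 -0.005 0.075 255;0 0 0 0.005 -0.005 0.1 255;0 0 0 0.005 -0.005 0.109 255;0 0 0 0.005 -0.005 0.112 255;0 0 0 0.005 -0.005 0.112 255' && python3 -m creep '0 0 0 0 0 0 100;0 0 0 0 0 0 80;0 0 0 0 0 0 60;0 0 0 0 0 0 30;0 0 0 0 0 -0.03 0;0 0 0 0 0 -0.07 0;0 0 0 0 0 -0.12 0;0 0 0 0 0 -0.16 0'
```

```text
clock: 5.75
eef_pos: [592.9, 223.9, 26.2]
tcp_rot: [-3.141, -0.001, 0.0]
contact_force: [-1.0, 0.9, 0.2]
opening: 0.36
grasp_force: 30.2
clock: 6.75
eef_pos: [592.8, 224.2, 187.4]
tcp_rot: [-3.141, -0.001, 0.001]
contact_force: [1.1, -0.9, -1.0]
opening: 1.001
grasp_force: 0.0
```

```bash
python3 -m creep '0 0 0 -0.04 -0.017 0 0;0 0 1 -0.09 -0.039 0 0;0 0 2.7 -0.14 -0.061 0 0;0 0 2.7 -0.17 -0.076 0 0;0 0 2.7 -0.177 -0.076 0 0;0 0 2.7 -0.177 -0.076 0 0'
python3 - <<'E'
from h import *
f=r.grab_frame("wrist"); save(f,"w4.png"); np.savez("w4.npz",**f)
print("cover",top(f,(430,305),45,70)); print("eye",top(f,(592,224),71,30))
s=r.sense();print(s["eef_pos"],s["tcp_rot"],s["clock"])
E
```

```text
clock: 7.5
eef_pos: [415.7, 299.9, 185.5]
tcp_rot: [-3.142, -0.0, -0.046]
contact_force: [0.5, 0.4, 0.8]
opening: 1.0
grasp_force: 0.0
cover (np.int64(3792), np.float64(45.0), array([429.7, 308.1]), array([40.1, 89.6]), 87.4)
eye (np.int64(0), np.float64(nan), array([0., 0.]), array([0., 0.]), 0.0)
[416.26548172 299.84779764 185.54457243] [-3.14138527e+00 -7.48120204e-04 -4.64413385e-02] 7.55
  return _methods._mean(a, axis=axis, dtype=dtype,
  ret = ret.dtype.type(ret / rcount)
```

View pics/w4.png

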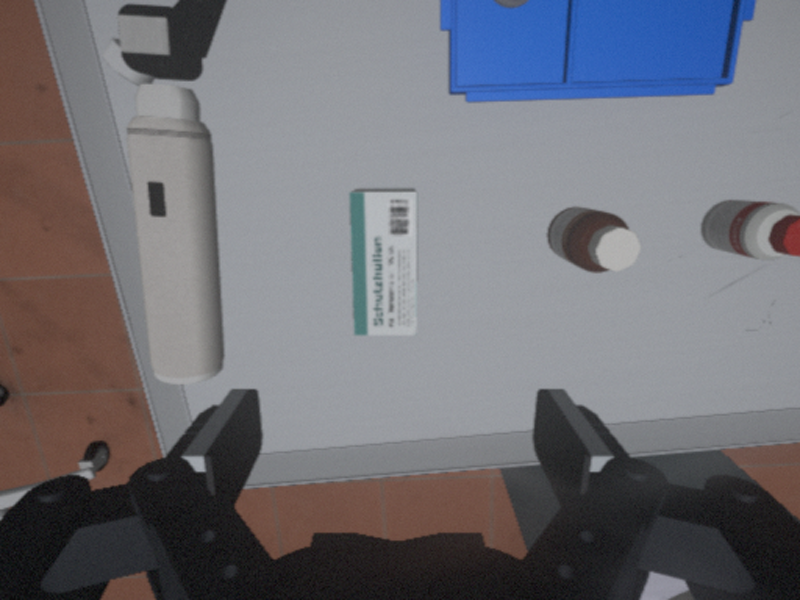

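The carton top runs from (352,190) to (416,334), and its fitted size and height are right. Centre is (429.7,308.1) and the gripper is already at the matching yaw.

```bash
python3 -m creep '0 0 0 0.013 -0.009 0.01 0;0 0 0 0.013 -0.009 0.05 0;0 0 0 0.013 -0.009 0.09 0;0 0 0 0.013 -0.009 0.13 0;0 0 0 0.013 -0.009 0.155 0;0 0 0 0.013 -0.009 0.165 0;0 0 0 0.013 -0.009 0.165 0' 30 && python3 -m creep '0 0 0 0 0 0 255;0 0 0 0 0 0 255;0 0 0 0 0 0 255;0 0 0 0 0 0 255;0 0 0 0 0 0 255' 35
```

```text
clock: 8.43
eef_pos: [429.4, 308.2, 19.6]
tcp_rot: [3.141, 0.001, -0.047]
contact_force: [0.6, 0.8, -0.4]
opening: 0.998
grasp_force: 0.0
clock: 9.05
eef_pos: [429.4, 308.8, 21.4]
tcp_rot: [-3.141, -0.001, -0.046]
contact_force: [-1.0, -1.2, 4.5]
opening: 0.477
grasp_force: 35.8
```

```bash
python3 -m creep '0 0 0 0 0 -0.03 255;0 0 0 0 0 -0.07 255;0 0 0 0 0 -0.1 255;0 0 -1.7 0.02 0.02 -0.105 255;0 0 -1.7 0.055 0.055 -0.105 255;0 0 -1.7 0.095 0.093 -0.105 255;0 0 -1.7 0.135 0.131 -0.105 255;0 0 -1.7 0.16 0.156 -0.105 255' && python3 -m creep '0 0 0 0.008 0.008 0 255;0 0 0 0.008 0.008 0 255;0 0 0 0.008 0.008 0 255'
python3 - <<'E'
from h import *
f=r.grab_frame("wrist"); save(f,"w5.png"); np.savez("w5.npz",**f)
s=r.sense();print(s["eef_pos"],s["tcp_rot"],s["grasp_force"])
E
```

```text
clock: 10.05
eef_pos: [583.1, 143.3, 125.9]
tcp_rot: [-3.141, -0.001, -0.018]
contact_force: [-0.2, 0.3, -0.4]
opening: 0.473
grasp_force: 35.8
clock: 10.42
eef_pos: [588.3, 137.8, 125.4]
tcp_rot: [-3.141, 0.001, -0.016]
contact_force: [0.1, 0.8, -0.3]
opening: 0.479
grasp_force: 35.8
[588.37817223 137.99194618 125.39298759] [-3.14147165e+00  4.92114086e-04 -1.56160180e-02] 35.83059847354889
```

View pics/w5.png

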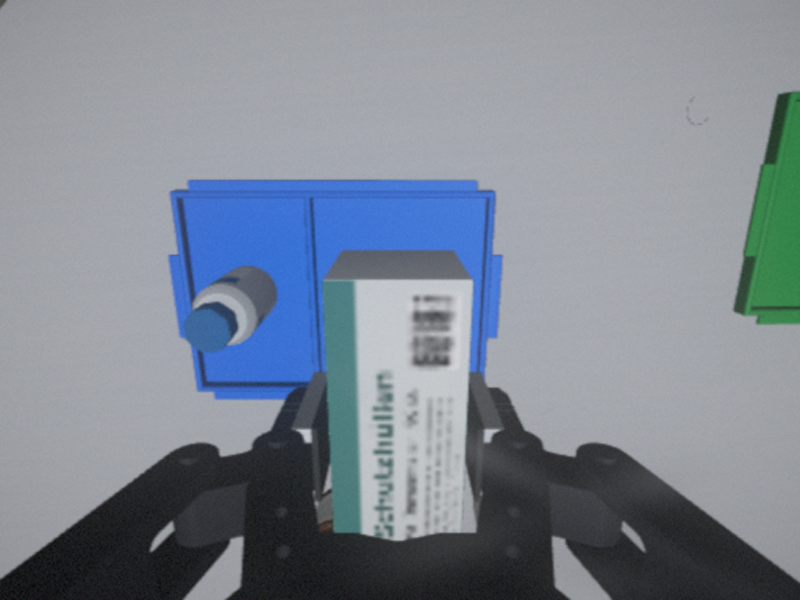

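The eye bottle stands in the narrow compartment with its base at about (250,290), and the carton is held straight over the wide one. Next I lower it and release.

```bash
python3 -m creep '0 0 0 0.002 0 0.01 255;0 0 0 0.002 0 0.04 255;0 0 0 0.002 0 0.075 255;0 0 0 0.002 0 0.092 255;0 0 0 0.002 0 0.099 255;0 0 0 0.002 0 0.102 255;0 0 0 0.002 0 0.102 255' && python3 -m creep '0 0 0 0 0 0 80;0 0 0 0 0 0 60;0 0 0 0 0 0 60;0 0 0 0 0 0 60;0 0 0 0 0 -0.03 60;0 0 0 0 0 -0.07 40;0 0 0 0 0 -0.12 0;0 0 0 0 0 -0.165 0'
```

```text
clock: 11.35
eef_pos: [592.0, 137.2, 24.6]
tcp_rot: [-3.141, -0.002, -0.017]
contact_force: [0.5, 0.6, -1.7]
opening: 0.475
grasp_force: 35.9
clock: 12.35
eef_pos: [591.3, 136.9, 190.0]
tcp_rot: [-3.142, -0.0, -0.017]
contact_force: [0.4, -0.8, -0.2]
opening: 1.0
grasp_force: 0.0
```

```bash
python3 -m creep '0 0 -1 -0.02 0.04 0 0;0 0 -1 -0.04 0.095 0 0;0 0 -1 -0.06 0.152 0 0;0 0 -1 -0.08 0.21 0 0;0 0 -1 -0.105 0.267 0 0;0 0 -1 -0.127 0.324 0 0;0 0 -1 -0.15 0.378 0 0;0 0 -1 -0.164 0.405 0 0' && python3 -m creep '0 0 0 0 0.005 0 0;0 0 0 0 0.005 0 0;0 0 0 0 0.005 0 0'
python3 - <<'E'
from h import *
f=r.grab_frame("wrist"); save(f,"w6.png"); np.savez("w6.npz",**f)
print("black",top(f,(440,-294),85,30)); print("orange",top(f,(414,-379),85,30)); print("slide",top(f,(433,-188),32,70))
s=r.sense();print(s["eef_pos"],s["tcp_rot"],s["clock"],s["qpos"])
E
```

```text
clock: 13.35
eef_pos: [419.2, -267.6, 188.5]
tcp_rot: [3.141, -0.0, -0.001]
contact_force: [0.8, 0.4, -0.7]
opening: 0.999
grasp_force: 0.0
clock: 13.72
eef_pos: [421.0, -269.3, 188.3]
tcp_rot: [-3.141, 0.0, 0.002]
contact_force: [-0.6, -0.6, -0.1]
opening: 0.998
grasp_force: 0.0
black (np.int64(776), np.float64(84.6), array([ 441.4, -295.5]), array([25.8, 25.7]), 65.4)
orange (np.int64(742), np.float64(84.6), array([ 415.2, -380.9]), array([25.3, 25.9]), 1.4)
slide (np.int64(5150), np.float64(31.9), array([ 433.1, -187.8]), array([60.1, 90.3]), 76.4)
[ 420.9593131  -269.27958018  188.2982307 ] [-3.14131794e+00  9.99097257e-05  2.03183959e-03] 13.775 [-5.72209350e-01  2.08413445e-01  1.93972996e+00  2.10465912e-04
  9.93682369e-01  9.96440299e-01]
```

View pics/w6.png

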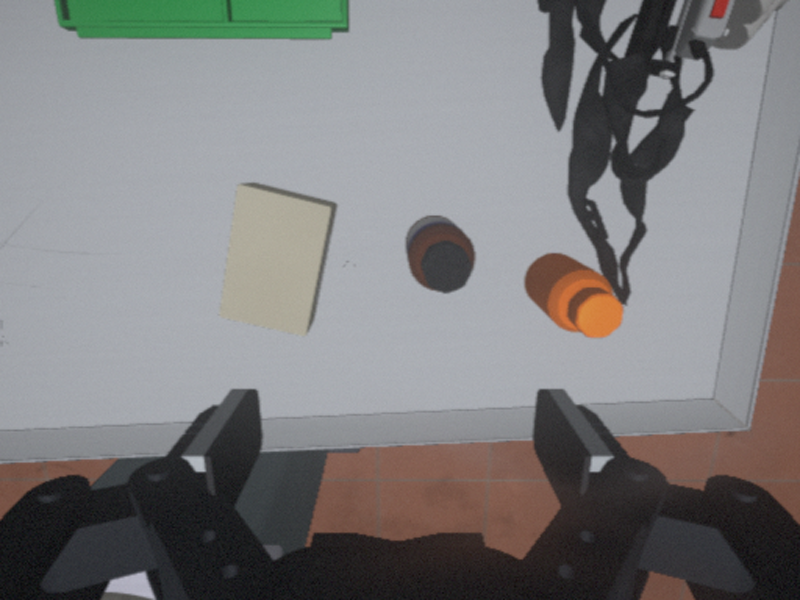

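The black cap is at (445,265), the orange one at (597,313) and the carton at (278,258). Orange is close by, so I turn the gripper 60° to close across the line between them.

```bash
python3 -m creep '0 0 -10 0.01 0.013 0 0;0 0 -20 0.0205 0.026 0 0;0 0 -30 0.0205 0.026 0.02 0;0 0 -40 0.0205 0.026 0.03 0;0 0 -50 0.0205 0.026 0.04 0;0 0 -60 0.0205 0.026 0.05 0;0 0 -60 0.0205 0.026 0.06 0;0 0 -60 0.0205 0.026 0.06 0' 30 && python3 -m creep '0 0 0 0 0 0.03 0;0 0 0 0 0 0.06 0;0 0 0 0 0 0.09 0;0 0 0 0 0 0.1 0;0 0 0 0 0 0.1 0'
```

```text
clock: 14.78
eef_pos: [440.8, -295.5, 127.6]
tcp_rot: [-3.14, -0.0, 1.045]
contact_force: [-0.2, 0.5, 0.1]
opening: 1.0
grasp_force: 0.0
clock: 15.4
eef_pos: [441.0, -296.1, 28.4]
tcp_rot: [-3.141, -0.0, 1.047]
contact_force: [0.1, -0.5, 0.8]
opening: 0.997
grasp_force: 0.0
```

```bash
python3 -m creep '0 0 0 0 0 0 255;0 0 0 0 0 0 255;0 0 0 0 0 0 255;0 0 0 0 0 0 255;0 0 0 0 0 0 255;0 0 0 0 0 0 255' 40 && python3 -m creep '0 0 0 0 0 -0.03 255;0 0 0 0 0 -0.07 255;0 0 0 0 0 -0.105 255;0 0 10 0.03 0.02 -0.11 255;0 0 20 0.065 0.043 -0.11 255;0 0 30 0.1 0.067 -0.11 255;0 0 40 0.135 0.091 -0.11 255;0 0 50 0.162 0.11 -0.11 255' && python3 -m creep '0 0 10 0.0 0 0 255;0 0 10 0 0 0 255;0 0 10 0 0 0 255'
python3 - <<'E'
from h import *
f=r.grab_frame("wrist"); save(f,"w7.png"); np.savez("w7.npz",**f)
s=r.sense();print(s["eef_pos"],s["tcp_rot"],s["grasp_force"])
E
```

```text
clock: 16.15
eef_pos: [441.4, -296.5, 29.4]
tcp_rot: [3.14, 0.0, 1.048]
contact_force: [-1.6, 0.9, 8.2]
opening: 0.453
grasp_force: 39.4
clock: 17.15
eef_pos: [618.7, -209.9, 138.7]
tcp_rot: [3.141, -0.001, 0.17]
contact_force: [0.6, -0.5, -1.0]
opening: 0.452
grasp_force: 40.5
clock: 17.52
eef_pos: [616.8, -211.0, 138.5]
tcp_rot: [-3.142, 0.0, 0.004]
contact_force: [1.4, 0.2, 0.0]
opening: 0.449
grasp_force: 40.5
[ 616.82949546 -211.05776626  138.52249874] [3.14157732e+00 4.00821631e-05 3.29962752e-03] 40.51294934382895
```

View pics/w7.png

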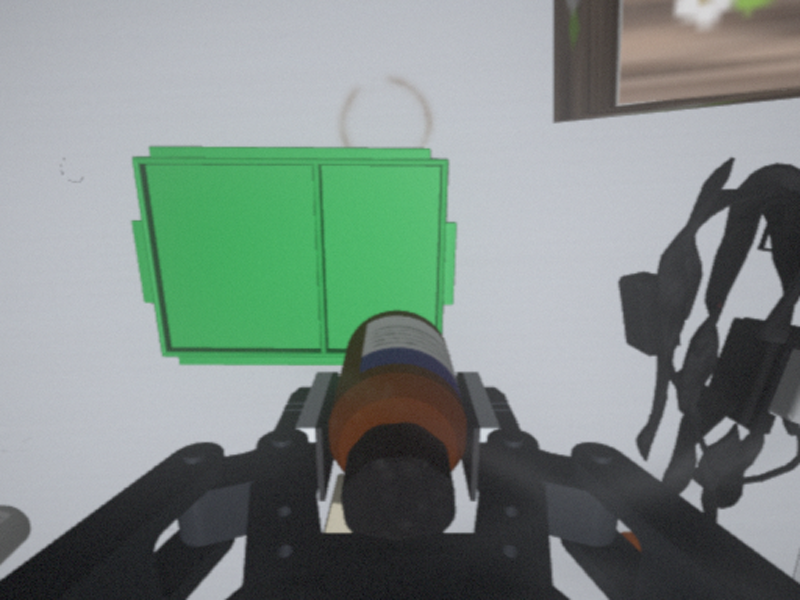

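The green tray's rim corners are at (134,157), (448,159) and (165,355), and its divider runs from (319,165) to (324,352). The bottle is held straight.

Run:
```python
from h import *
f=dict(np.load("w7.npz")); k=.64
for n,u,v in(("FL",134,157),("FR",448,159),("NL",165,355),("divF",319,163),("divN",324,353)): print(n,onplane(f,u*k,v*k,10).round(1))
```

```text
FL [694.2 -64.6  10. ]
FR [ 693.8 -238.    10. ]
NL [576.1 -65.1  10. ]
divF [ 691.4 -166.6   10. ]
divN [ 577.8 -164.7   10. ]
```

```bash
python3 -m creep '0 0 0 0.018 -0.0095 0 255;0 0 0 0.018 -0.0095 0.03 255;0 0 0 0.018 -0.0095 0.065 255;0 0 0 0.018 -0.0095 0.09 255;0 0 0 0.018 -0.0095 0.103 255;0 0 0 0.018 -0.0095 0.107 255;0 0 0 0.018 -0.0095 0.107 255' && python3 -m creep '0 0 0 0 0 0 90;0 0 0 0 0 0 70;0 0 0 0 0 0 50;0 0 0 0 0 0 30;0 0 0 0 0 -0.03 0;0 0 0 0 0 -0.07 0;0 0 0 0 0 -0.12 0;0 0 0 0 0 -0.16 0'
```

```text
clock: 18.45
eef_pos: [636.3, -201.3, 32.5]
tcp_rot: [3.141, -0.001, 0.001]
contact_force: [-0.0, 1.0, 2.2]
opening: 0.451
grasp_force: 40.8
clock: 19.45
eef_pos: [635.5, -201.4, 193.5]
tcp_rot: [3.141, -0.001, 0.001]
contact_force: [0.6, -0.5, -0.4]
opening: 1.001
grasp_force: 0.0
```

```bash
python3 -m creep '0 0 5 -0.04 -0.003 0 0;0 0 13.6 -0.09 -0.006 0 0;0 0 13.6 -0.14 -0.01 0 0;0 0 13.6 -0.185 -0.013 0 0;0 0 13.6 -0.2025 -0.0135 0.01 0;0 0 13.6 -0.2025 -0.0135 0.04 0;0 0 13.6 -0.2025 -0.0135 0.08 0;0 0 13.6 -0.2025 -0.0135 0.1 0' && python3 -m creep '0 0 0 0 0 0.03 0;0 0 0 0 0 0.06 0;0 0 0 0 0 0.08 0;0 0 0 0 0 0.09 0;0 0 0 0 0 0.09 0' && python3 -m creep '0 0 0 0 0 0 255;0 0 0 0 0 0 255;0 0 0 0 0 0 255;0 0 0 0 0 0 255;0 0 0 0 0 0 255' 40; python3 -c "
from rig import r;print(r.grip_point_offset)"
```

```text
clock: 20.45
eef_pos: [431.8, -187.6, 89.9]
tcp_rot: [-3.141, 0.002, -0.237]
contact_force: [-0.8, -0.5, -0.1]
opening: 0.996
grasp_force: 0.0
clock: 21.08
eef_pos: [432.5, -187.9, 1.1]
tcp_rot: [-3.141, 0.001, -0.237]
contact_force: [-0.5, -0.5, -0.4]
opening: 1.0
grasp_force: 0.0
clock: 21.7
eef_pos: [433.3, -188.2, 2.3]
tcp_rot: [3.141, -0.001, -0.237]
contact_force: [-1.3, 0.1, 6.4]
opening: 0.696
grasp_force: 43.4
18.700000000000003
```

```bash
python3 -m creep '0 0 0 0 0 -0.03 255;0 0 0 0 0 -0.07 255;0 0 0 0 0 -0.11 255;0 0 -6 0.03 -0.02 -0.115 255;0 0 -13.6 0.07 -0.046 -0.115 255;0 0 -13.6 0.11 -0.072 -0.115 255;0 0 -13.6 0.15 -0.098 -0.115 255;0 0 -13.6 0.17 -0.112 -0.115 255' && python3 -m creep '0 0 0 0.01 -0.004 0 255;0 0 0 0.01 -0.004 0 255;0 0 0 0.01 -0.004 0 255'
python3 - <<'E'
from h import *
f=r.grab_frame("wrist"); save(f,"w8.png"); np.savez("w8.npz",**f)
s=r.sense();print(s["eef_pos"],s["tcp_rot"],s["grasp_force"])
E
```

```text
clock: 22.7
eef_pos: [626.6, -118.0, 116.9]
tcp_rot: [3.141, -0.002, 0.002]
contact_force: [-1.4, -0.3, -1.5]
opening: 0.693
grasp_force: 44.1
clock: 23.08
eef_pos: [633.0, -115.3, 116.3]
tcp_rot: [-3.142, 0.001, 0.0]
contact_force: [0.5, 0.8, -0.7]
opening: 0.699
grasp_force: 44.1
[ 633.12446026 -115.38654685  116.37837747] [-3.14157034e+00  7.86833033e-04  1.06478569e-05] 44.13808465003967
```

View pics/w8.png

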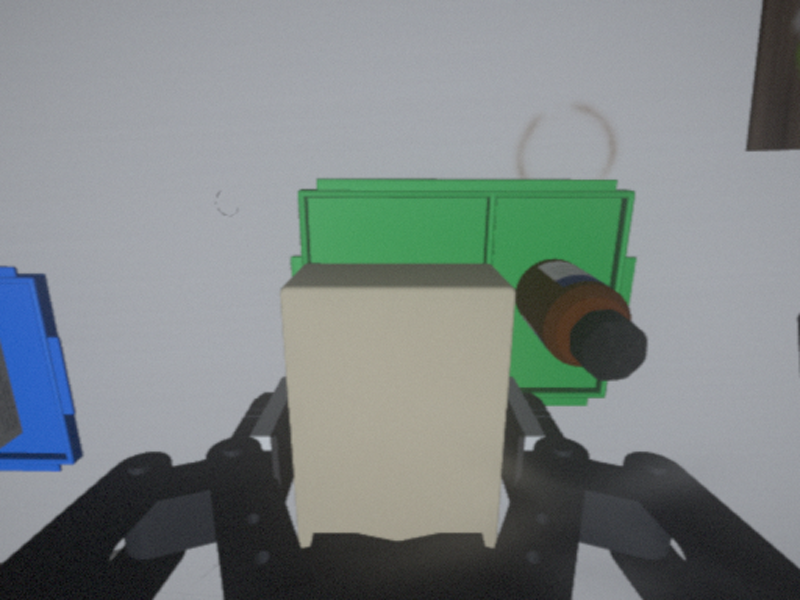

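The carton is straight over the wide compartment, and the black bottle stands upright in the narrow one at about (580,320).

```bash
python3 -m creep '0 0 0 0.002 0 0.01 255;0 0 0 0.002 0 0.045 255;0 0 0 0.002 0 0.08 255;0 0 0 0.002 0 0.1 255;0 0 0 0.002 0 0.109 255;0 0 0 0.002 0 0.112 255;0 0 0 0.002 0 0.112 255' && python3 -m creep '0 0 0 0 0 0 50;0 0 0 0 0 0 40;0 0 0 0 0 0 40;0 0 0 0 0 -0.02 40;0 0 0 0 0 -0.06 40;0 0 0 0 0 -0.11 0;0 0 0 0 0 -0.16 0;0 0 0 0 0 -0.2 0' && python3 -m creep '0 0 0 -0.05 0 -0.05 0;0 0 0 -0.1 0 -0.08 0;0 0 0 -0.15 0 -0.08 0;0 0 0 -0.2 0 -0.08 0;0 0 0 -0.25 0 -0.08 0;0 0 0 -0.28 0 -0.08 0;0 0 0 -0.28 0 -0.08 0'
python3 - <<'E'
from h import *
f=r.grab_frame("top"); w=r.grab_frame("wrist"); cv2.imwrite("pics/fin.png",np.vstack([cv2.resize(f["img"][130:250,70:390],(800,300),interpolation=cv2.INTER_CUBIC),cv2.resize(w["img"],(400,300)).repeat(1,1) if 0 else np.hstack([cv2.resize(w["img"],(400,300)),cv2.resize(r.grab_frame("scene")["img"][130:270,150:337],(400,300))])])[:,:,::-1])
for n,g,h,rad in(("eye",(592,224),71,30),("cover",(591,137),48,70),("black",(636,-201),88,30),("slide",(635,-115),35,60),("red",(441,71),70,30),("white",(439,176),75,30),("orange",(415,-380),85,30)):
    for c in (f,w):
        try: print(n,top(c,g,h,rad))
        except Exception: pass
E
```

```text
clock: 24.0
eef_pos: [636.9, -115.1, 5.5]
tcp_rot: [3.141, -0.001, 0.001]
contact_force: [0.2, 0.1, -0.8]
opening: 0.69
grasp_force: 44.1
clock: 25.0
eef_pos: [636.7, -115.0, 208.3]
tcp_rot: [3.141, -0.003, 0.001]
contact_force: [1.1, 0.0, 0.1]
opening: 1.0
grasp_force: 0.0
clock: 25.88
eef_pos: [354.6, -115.0, 285.5]
tcp_rot: [3.141, -0.002, -0.0]
contact_force: [-0.1, 0.9, 0.3]
opening: 0.995
grasp_force: 0.0
eye (np.int64(41), np.float64(70.4), array([592.2, 221.8]), array([19.3, 19.4]), 89.1)
eye (np.int64(0), np.float64(nan), array([0., 0.]), array([0., 0.]), 0.0)
cover (np.int64(374), np.float64(47.7), array([592.7, 160.8]), array([91. , 89.2]), 90.0)
cover (np.int64(0), np.float64(nan), array([0., 0.]), array([0., 0.]), 0.0)
black (np.int64(60), np.float64(87.4), array([ 635.6, -203. ]), array([25. , 22.4]), 87.9)
black (np.int64(0), np.float64(nan), array([0., 0.]), array([0., 0.]), 0.0)
slide (np.int64(525), np.float64(34.9), array([ 637.1, -116.5]), array([89.3, 57.8]), 0.6)
slide (np.int64(0), np.float64(nan), array([0., 0.]), array([0., 0.]), 0.0)
red (np.int64(45), np.float64(68.8), array([441.5,  70.9]), array([21.3, 18.3]), 1.8)
red (np.int64(359), np.float64(69.4), array([441.2,  72.4]), array([21.9, 22. ]), 32.6)
white (np.int64(51), np.float64(74.4), array([439.3, 176.4]), array([21.2, 21.4]), 6.4)
white (np.int64(134), np.float64(73.0), array([437.3, 169.2]), array([ 8.7, 22.3]), 77.0)
orange (np.int64(65), np.float64(83.9), array([ 414.6, -381.7]), array([23.8, 23.6]), 0.9)
orange (np.int64(513), np.float64(84.6), array([ 415.1, -380.7]), array([25.2, 26.4]), 2.0)
  return _methods._mean(a, axis=axis, dtype=dtype,
  ret = ret.dtype.type(ret / rcount)
```

View pics/fin.png

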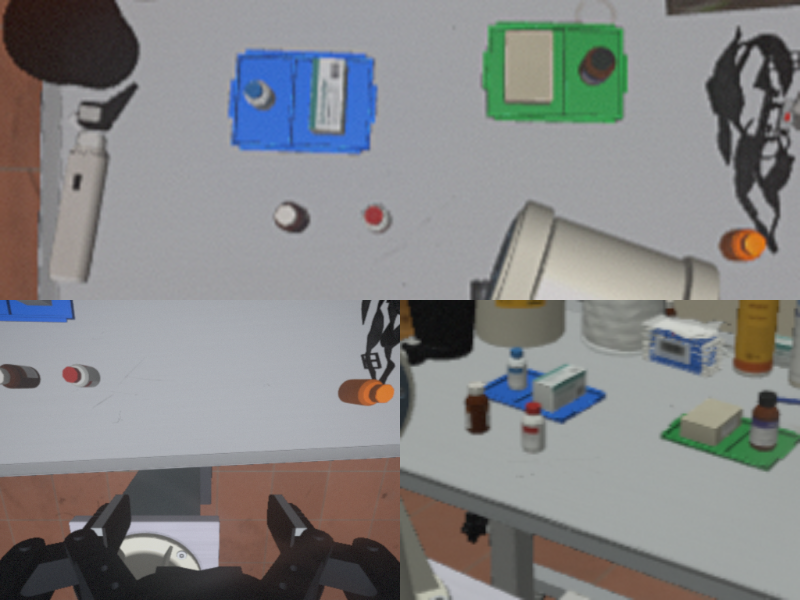

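The final views show both kits complete. In the top crop the eye bottle is at (258,94), the green/white carton at (328,95), the beige carton at (528,66) and the black bottle at (598,63). The red, white and orange bottles have not moved.

```bash
python3 -c "
from rig import r;print(r.sign_off())"
```

```text
the job is handed in; nothing more can be done
None
```

Both kits are packed as asked, with bottles upright and cartons flat; the red-, white-capped and orange bottles were left alone, and the job was handed in at about 26 s of the 106 s allowed.

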